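# Air the tortilla warmer with its lid lever

## Task

Air the tortilla warmer with the blue lid: press its lever paddle all the way down with the fingertips so that the lid stands wide open, without forcing it against its stop, keep it open for two seconds, then ease the paddle back up slowly so that the lid settles shut without slamming, and move clear. Work the lid only through the lever, without touching the lid itself, and leave the warmer with the yellow lid, the bowl, the jar and the cup alone.

Things in the scene. Friction and masses are not known exactly. Their poses are not given: they have to be found in the camera images.
- blue_warmer: tortilla warmer with the blue lid: an open-topped brushed-metal box 170 mm deep (its x) x 200 mm wide, rim 130 mm above its origin, fixed. It stands on adjustable legs that lift it 12 to 70 mm, differing each time. Origin at the centre of its underside (height 12 to 70 mm); its x axis runs from the front (paddle side) to the rear (lid hinge side), z up. All its parts stay within 125 mm of its centre line
- blue_paddle (a point): centre of the top face of the blue lever paddle, a pad 45 mm (front-rear) x 80 mm wide x 10 mm thick on a stem in front of the warmer. At rest it is 189 mm ahead of the warmer's centre, 141 mm above its origin, tilted 0.25 rad (outer edge higher); fully pressed 59 mm above it, tilted 0.25 rad the other way: 82 mm nearly straight down. Axes: the lever's, at rest parallel to the warmer's
- blue_lever (a joint): angle of the blue lever, a U-shaped yoke pivoted on both sides of the box 95 mm above its origin, 30 mm ahead of its centre, 165 mm from pivot to paddle centre: 0 = up (at rest), 0.50 = at its stop. Side rods link it to the lid, whose weight brings it back up; it does not stay down by itself. Pressing takes about 2 to 7 N at the paddle
- blue_lid (a joint): opening angle of the blue lid in rad: 0 = shut, 1.02 = wide open (lever at its stop); 2.05 times the lever angle. When the paddle is let go from the open position the lid falls shut with a bang
- blue_lid_edge (a point): the blue plastic lid, 178 x 208 mm, 10 mm thick with a raised 130 x 160 mm field (top 149 mm above the warmer's origin when shut), 0.27 to 0.53 kg. This point is the middle of its front edge, half-way up its thickness; the hinge line is 178 mm from it along the lid's own +x axis, 87 mm behind the warmer's centre and 136 mm above it
- yellow_warmer: tortilla warmer with the yellow lid: an open-topped brushed-metal box 170 mm deep (its x) x 200 mm wide, rim 130 mm above its origin, fixed. It stands on adjustable legs that lift it 12 to 70 mm, differing each time. Origin at the centre of its underside (height 12 to 70 mm); its x axis runs from the front (paddle side) to the rear (lid hinge side), z up. All its parts stay within 125 mm of its centre line
- yellow_paddle (a point): centre of the top face of the yellow lever paddle, a pad 45 mm (front-rear) x 80 mm wide x 10 mm thick on a stem in front of the warmer. At rest it is 189 mm ahead of the warmer's centre, 141 mm above its origin, tilted 0.25 rad (outer edge higher); fully pressed 59 mm above it, tilted 0.25 rad the other way: 82 mm nearly straight down. Axes: the lever's, at rest parallel to the warmer's
- yellow_lever (a joint): angle of the yellow lever, a U-shaped yoke pivoted on both sides of the box 95 mm above its origin, 30 mm ahead of its centre, 165 mm from pivot to paddle centre: 0 = up (at rest), 0.50 = at its stop. Side rods link it to the lid, whose weight brings it back up; it does not stay down by itself. Pressing takes about 2 to 7 N at the paddle
- yellow_lid (a joint): opening angle of the yellow lid in rad: 0 = shut, 1.02 = wide open (lever at its stop); 2.05 times the lever angle. When the paddle is let go from the open position the lid falls shut with a bang
- yellow_lid_edge (a point): the yellow plastic lid, 178 x 208 mm, 10 mm thick with a raised 130 x 160 mm field (top 149 mm above the warmer's origin when shut), 0.27 to 0.53 kg. This point is the middle of its front edge, half-way up its thickness; the hinge line is 178 mm from it along the lid's own +x axis, 87 mm behind the warmer's centre and 136 mm above it
- bowl: small loose metal bowl, 90 mm across, 45 mm high; origin at the centre of its underside
- jar: loose clear jar with a green cap, 60 mm across, 85 mm high; origin at the centre of its underside
- cup: loose white cup, 72 mm across, 85 mm high; origin at the centre of its underside
Not all that is in view belongs to the job. Leave any orange look-alike of the bowl alone.

How it is judged:
By the outcome, as a careful person would: the job done as asked, in the order asked, and still so for the second after the job is handed in, with the robot touching nothing.
It also fails if it takes over 45 s, if anything falls off the work surface, if the arm or the gripper's body presses on something with over 40 N, if the wrist force passes 120 N, or if a joint passes its speed limit or range.

## Robot

A 7-joint arm with a two-finger parallel gripper is mounted at the origin on the work surface. World frame = base frame: x ahead of the robot, y to its left, z up, the work surface at z = 0. Lengths are in m, angles in rad, forces in N, time in s.
With the tool pointing down it reaches from about 0.4 to 0.9 m from the base axis. Payload 5.6 kg.
Tool frame: the origin (TCP) lies midway between the tips of the shut fingers; the grasp point (between the pads) lies 19 mm behind it; z points along the fingers, y is the line along which they close (so a half turn about z gives the same grasp; the last joint's range is limited). The gripper opens to 92 mm and grips with 3 to 60 N. Pads are 20 mm wide; open, the fingers measure 128 mm over their backs; the gripper's body (75 mm by 189 mm) begins 69 mm behind the grasp point.
Start: joints at [-1.265, 0.468, -0.012, 1.603, 0.006, 1.071, -0.056], TCP at [0.222, 0.611, 0.215] pointing down, gripper open.
Joint ranges: [-2.53, 2.53], [-0.31, 2.02], [-1.57, 1.55], [0.28, 2.44], [-1.29, 4.43], [0.15, 1.84], [-2.92, 2.92]. Speed limits (rad/s): [2.57, 2.57, 3.14, 3.14, 3.14, 3.14, 3.14].

## Interface

Orientations are given as a 3x3 rotation matrix whose columns are the frame's x, y, z axes.
In Python, from station import env, effector, solver, viewer, workorder, search_frame, tip_of gives the robot as it stands. Calls block until the motion is done:
- env.reach(position, orientation): joint-space move of the TCP to a pose.
- env.movel(position, frame=None, rate=0.15): straight line of the TCP; frame=None keeps the orientation; rate is the mean speed in m/s.
- env.goto_joints(angles): joint-space move.
- effector.release() and effector.grasp(squeeze=None): open the fingers fully, or close them until they stop; squeeze is the grip in N (None keeps the last).
- env.pause(seconds).
- solver.inverse_kinematics(position, orientation): joint angles nearest the present ones, or None.
- env.sense(): the state.
- viewer.read_camera(name): name is "scene" or "side" or "wrist"; returns (picture, depth): 384x512x3 uint8, red, green, blue; 384x512 float32, m along the optical axis (not along the pixel's ray), 0 where there is no reading.
- viewer.camera_info(name): a dict with "intrinsics" (3x3 intrinsics, pixels), "dist_coeffs" ([k1, k2, p1, p2, k3] as OpenCV has them; the pictures are not rectified), "eye" and "rotation" of the camera in the world; the wrist camera has in their place "T_tool_cam" (4x4, takes a point from camera to tool coordinates, whose origin is the TCP and whose axes are the flange's). Camera axes: x right, y up, looking along -z (the intrinsics and any distortion apply to the point x, -y, -z); pixel columns grow to the right and rows downward; lengths in m; the calibration is good to about 2 mm. A picture is of the moment at which its call begins: read the wrist's pose just before it. camera_info takes no time and is no camera call.
A pose or a line that the arm cannot do raises env.PlanningError and nothing moves.
- workorder.finish_job(): hands the job in; it is judged then, once.
Trained networks look in the newest picture that a camera, given by its name, has taken for a name from the list of things; names that differ only in an ending like _2 or _b are one class to them, and where a whole thing is asked for, a point or a joint stands for the part that bears it (a point fixed in the world has none). Each returns a list of dicts, best first, with "score" (0 to 1); they miss things now and then, are a little off and sometimes report something else, mostly with a low value. They report only what shows in the picture. A call takes as long as a camera call. They do not tell look-alikes from the thing itself.
- search_frame(camera, name): "at" ([x, y, z] in m, in world coordinates, good to about 4 mm: the middle of the surface that is visible of it).
- tip_of(camera, name): "at" ([x, y, z] in m, in world coordinates, good to about 4 mm: a listed point, or the origin of a listed thing).
The state is a dict: "t": time; "joint_positions": joint angles; "joint_velocities": joint speeds; "tau": joint torques, N m; "ee_pos": TCP position; "tcp_rot": TCP orientation; "wrist_force": force on the tool from outside, world axes, zero at the start; "moment": the same for the moment, N m; "gripper_width": finger opening in m; "grasp_force": force on a finger pad.
Only numpy, scipy, OpenCV 4.12 (cv2) and the standard library are available. Lean on these libraries where they do the work, as an engineer would, in place of code of your own. Each camera call takes 0.05 s, during which the arm holds its last target. There are 200 camera calls.

## Working session

There is one attempt and no reset: what is moved stays moved. The work goes in short steps, each a Python script; the robot and the scene stay as the last script left them, time stands still between calls to the robot, and variables do not carry over. Pictures are saved under pics/ and viewed, at most 10 in all, crops included, and the job is handed in when it is done.

```bash
ls; mkdir -p pics; python3 - <<'E'
from station import *
import cv2,numpy as np
ims=[]
for c in("scene","side"):
    p,d=viewer.read_camera(c); ims.append(p)
    for n in("blue_warmer","yellow_warmer","blue_paddle","yellow_paddle","blue_lid_edge","bowl","jar","cup"):
        print(c,n,[(np.round(r["at"],3).tolist(),round(r["score"],2)) for r in tip_of(c,n)[:3]])
    i=viewer.camera_info(c);print(np.round(i["eye"],3),np.round(i["rotation"],2).tolist())
cv2.imwrite("pics/a.png",cv2.cvtColor(cv2.resize(np.vstack(ims),None,fx=.78,fy=.78),cv2.COLOR_RGB2BGR))
print(env.sense())
E
```

```text
pics
scene blue_warmer []
scene yellow_warmer [([0.62, 0.221, 0.059], 0.65)]
scene blue_paddle [([0.449, -0.251, 0.204], 0.71)]
scene yellow_paddle [([0.432, 0.208, 0.203], 0.75)]
scene blue_lid_edge [([0.538, -0.222, 0.2], 0.91), ([0.381, 0.01, -0.002], 0.54), ([0.632, -0.194, 0.062], 0.36)]
scene bowl [([0.641, -0.533, 0.0], 0.85), ([0.503, -0.535, 0.004], 0.77), ([0.508, 0.529, -0.001], 0.3)]
scene jar [([0.509, 0.533, 0.001], 0.59)]
scene cup [([0.382, 0.011, -0.003], 0.6)]
[1.249 0.431 1.214] [[-0.52, -0.68, 0.52], [0.85, -0.41, 0.32], [-0.01, 0.61, 0.79]]
side blue_warmer [([0.626, -0.192, 0.067], 0.96)]
side yellow_warmer [([0.623, 0.221, 0.055], 0.73)]
side blue_paddle [([0.447, -0.25, 0.205], 0.89)]
side yellow_paddle [([0.435, 0.201, 0.197], 0.66)]
side blue_lid_edge [([0.542, -0.22, 0.203], 0.89), ([0.621, 0.216, 0.058], 0.59)]
side bowl [([0.643, -0.532, 0.002], 0.87), ([0.5, -0.534, 0.002], 0.66), ([0.374, 0.008, -0.003], 0.55)]
side jar [([0.507, 0.531, 0.002], 0.74)]
side cup []
[ 0.122 -0.717  0.968] [[0.86, 0.35, -0.38], [-0.51, 0.61, -0.61], [0.02, 0.72, 0.7]]
{'t':
[... 155 characters left out ...]
ay([ 1.21754064e-03,  1.28558642e-03,  9.78861207e-05,  8.54774616e-04,
       -2.01551183e-03, -4.58848789e-04,  2.48736053e-04]), 'tau': array([ 2.29387670e-04, -5.20420969e+01, -1.26955920e-02, -2.44048762e+01,
       -5.67530526e-02,  1.12701673e-02,  3.98060968e-05]), 'ee_pos': array([0.22219478, 0.61086673, 0.2146254 ]), 'tcp_rot': array([[-9.39769302e-01,  3.41809383e-01,  7.31100547e-05],
       [ 3.41809386e-01,  9.39769302e-01,  4.77724314e-05],
       [-5.23775198e-05,  6.98847674e-05, -9.99999996e-01]]), 'wrist_force': array([ 0.15490801,  0.23673869, -0.07774233]), 'moment': array([ 0.00931583,  0.05297887, -0.00212365]), 'grasp_force': 0.0, 'gripper_width': 0.09178177159737631}
```

View pics/a.png

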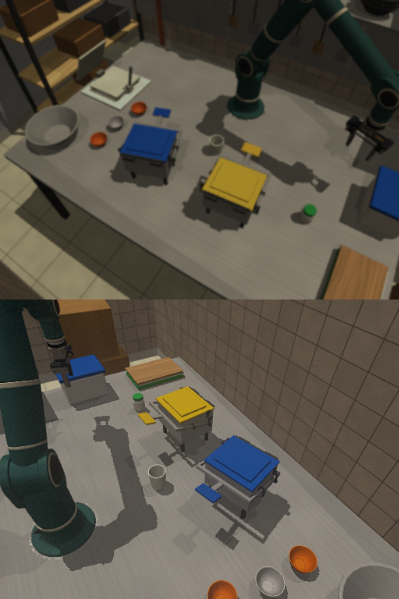

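The upper picture (scene camera) and lower picture (side camera) show the blue lever warmer on the robot's right. Its paddle is at about (161,112) in the upper and (208,494) in the lower. The blue box at the far left, near (390,195) upper, has no lever, so it's a look-alike. Both cameras' points give a yaw of about 0.32 and an origin height of about 0.064.

```bash
cat > h.py <<'E'
from station import *
import numpy as np, cv2
W=np.array([.626,-.192,.0637]); P=np.array([.448,-.2505,.2045]); yaw=.32
c,s=np.cos(yaw),np.sin(yaw); ux=np.array([c,s,0])
R=np.array([[-c,-s,0],[-s,c,0],[0,0,-1.]])
def arc(q,dz=0):
    """paddle centre at lever angle q, relative to its rest place"""
    a=np.arctan2(.046,.1585); b=a-q
    return P+ux*.165*(np.cos(a)-np.cos(b))+np.array([0,0,.165*(np.sin(b)-np.sin(a))+dz])
def fz(): return env.sense()["wrist_force"][2]
E
python3 - <<'E'
from h import *
p=env.sense()["ee_pos"]; env.movel([p[0],p[1],.40],rate=.3)
effector.grasp()
env.reach(P+[0,0,.17],R)
env.movel(P+[0,0,.05],R,rate=.15)
print(env.sense())
p,d=viewer.read_camera("side"); q,_=viewer.read_camera("scene")
print(arc(.5)-P)
cv2.imwrite("pics/b.png",cv2.cvtColor(np.hstack([cv2.resize(p[90:290,200:400],(400,400)),cv2.resize(q[60:260,100:300],(400,400))]),cv2.COLOR_RGB2BGR))
E
```

```text
{'t': 7.0833, 'joint_positions': array([ 1.013353  ,  0.26854122, -0.6663001 ,  1.85438649,  0.1872628 ,
        1.08004565,  2.16689458]), 'joint_velocities': array([ 0.00064309, -0.00989297, -0.0003114 , -0.00582535,  0.00237579,
        0.00067655,  0.00034351]), 'tau': array([ 7.58852810e-03, -3.40337813e+01, -4.16274503e+00, -2.36312306e+01,
        6.38221996e-02,  6.01788936e-02, -2.30135629e-03]), 'ee_pos': array([ 0.44863123, -0.25062045,  0.25531163]), 'tcp_rot': array([[-9.49167860e-01, -3.14767706e-01,  1.29046051e-03],
       [-3.14768764e-01,  9.49168116e-01, -7.16018049e-04],
       [-9.99484609e-04, -1.08581798e-03, -9.99998911e-01]]), 'wrist_force': array([-0.4578745 , -0.05953459,  0.7469356 ]), 'moment': array([ 0.04146033,  0.026703  , -0.02407822]), 'grasp_force': 0.0, 'gripper_width': 0.00024650323460091185}
[-0.00251525 -0.00083353 -0.0816003 ]
```

View pics/b.png

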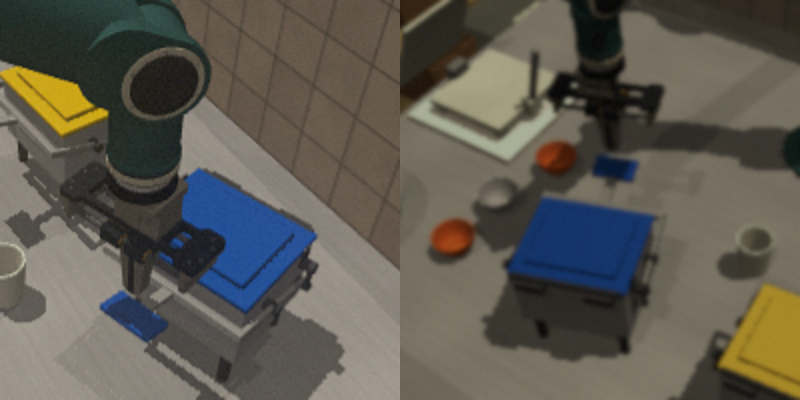

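The closed fingers are centred over the paddle: about (130,290) above the pad at (135,315) on the left, and (610,150) above (615,168) on the right. The hand is well clear of the lid. Next I feel for contact, then press along the arc while watching the force.

```bash
python3 - <<'E'
from h import *
import json
env.movel(arc(0,.010),R,rate=.08); env.pause(.2); f0=fz()
dz=.008
while dz>-.012:
    env.movel(arc(0,dz),R,rate=.05)
    if abs(fz()-f0)>1: break
    dz-=.002
print("contact",dz,fz()-f0,env.sense()["ee_pos"],env.sense()["t"])
for q in (.15,.30,.42,.45):
    env.movel(arc(q,dz),R,rate=.04 if q<.4 else .025)
    st=env.sense();print(q,st["wrist_force"].round(2)-[0,0,f0],st["ee_pos"].round(4),arc(q,dz).round(4),st["t"])
    if abs(st["wrist_force"][2]-f0)>12: break
json.dump([dz,f0,q],open("s.json","w"))
E
```

```text
contact 0.002 2.782367361880204 [ 0.44801983 -0.25076528  0.20664879] 9.0333
0.15 [ 0.25       -2.08        3.67347497] [ 0.4434 -0.2522  0.1824] [ 0.4432 -0.2521  0.1823] 9.8
0.3 [ 0.71       -0.97        1.80347497] [ 0.4419 -0.2524  0.1576] [ 0.4418 -0.2525  0.1576] 10.5667
0.42 [ 0.52       -0.69        1.24347497] [ 0.4434 -0.2519  0.1379] [ 0.4433 -0.2521  0.1379] 11.5083
0.45 [ 1.15       -0.26        0.64347497] [ 0.4439 -0.2517  0.1328] [ 0.444  -0.2518  0.133 ] 11.8583
```

```bash
python3 - <<'E'
from h import *
import json
dz,f0,q=json.load(open("s.json"))
while q<.51:
    q+=.01; env.movel(arc(q,dz),R,rate=.02); st=env.sense()
    print(round(q,3),st["wrist_force"].round(2)-[0,0,f0],st["ee_pos"].round(4)[2],st["t"])
    if st["wrist_force"][2]-f0>6: break
json.dump([dz,f0,q],open("s.json","w"))
p,d=viewer.read_camera("side"); print([(np.round(r["at"],3),r["score"]) for r in tip_of("side","blue_lid_edge")][:2])
q,_=viewer.read_camera("scene"); print([(np.round(r["at"],3),r["score"]) for r in tip_of("scene","blue_lid_edge")][:2])
print([W-ux*(.091-.178+.178*np.cos(a)) *1+[0,0,.136+.178*np.sin(a)] for a in(.9,1.02)])
cv2.imwrite("pics/c.png",cv2.cvtColor(np.hstack([cv2.resize(p[60:300,170:410],(400,400)),cv2.resize(q[40:280,80:320],(400,400))]),cv2.COLOR_RGB2BGR))
E
```

```text
0.46 [0.19       0.41       1.14347497] 0.1312 12.1083
0.47 [-0.19        0.77        1.49347497] 0.1296 12.3583
0.48 [0.02       1.6        1.26347497] 0.128 12.6083
0.49 [-0.31        0.69        1.69347497] 0.1265 12.8583
0.5 [-4.27        2.38       13.42347497] 0.126 13.1083
[(array([ 0.502, -0.534,  0.002]), 0.69), (array([ 0.625, -0.192,  0.354]), 0.56)]
[(array([ 0.621, -0.195,  0.352]), 0.91)]
[array([ 0.60355383, -0.19943842,  0.33913219]), array([ 0.62015353, -0.19393746,  0.35137523])]
```

View pics/c.png

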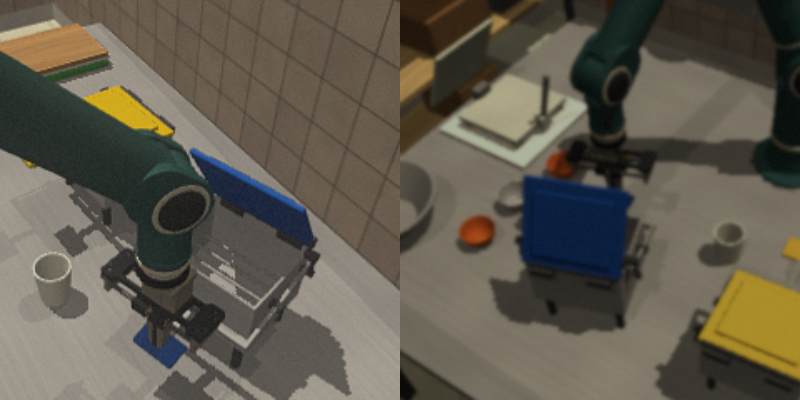

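The lid is wide open (edge at z of about 0.352, near (560,190) on the right), and the stop was just felt at 13 N. I back off about 1 mm, hold, then ease up.

```bash
python3 - <<'E'
from h import *
import json
dz,f0,q=json.load(open("s.json"))
env.movel(arc(.493,dz),R,rate=.02); t0=env.sense()["t"]
print(fz()-f0)
env.pause(2.4)
print(fz()-f0,env.sense()["t"]-t0)
for q in (.40,.30,.20,.10,.05,0):
    env.movel(arc(q,dz),R,rate=.013 if q>.08 else .008)
    print(q,(env.sense()["wrist_force"]-[0,0,f0]).round(2),round(env.sense()["t"],2))
env.movel(arc(0,dz+.006),R,rate=.008); print(fz()-f0)
env.movel(arc(0,.10),R,rate=.1)
p=env.sense()["ee_pos"]; env.movel(p-ux*.06+[0,0,.05],R,rate=.15)
print(env.sense()["t"])
p,d=viewer.read_camera("side"); q,_=viewer.read_camera("scene")
for n in("blue_paddle","blue_lid_edge"):print([(np.round(r["at"],3),r["score"]) for r in tip_of("scene",n)][:1])
cv2.imwrite("pics/d.png",cv2.cvtColor(np.hstack([cv2.resize(p[60:300,170:410],(400,400)),cv2.resize(q[40:280,80:320],(400,400))]),cv2.COLOR_RGB2BGR))
E
```

```text
6.4596476926917035
6.680842458403639 2.4000000000000004
0.4 [-2.13  0.48  1.46] 17.29
0.3 [-1.28  1.11  2.58] 18.71
0.2 [-1.62  0.51  2.95] 20.12
0.1 [-1.35  0.14  2.78] 21.54
0.05 [-1.21 -1.12  3.34] 22.73
0 [-1.48 -0.52  3.1 ] 23.91
-0.415666888579034
26.5417
[(array([ 0.448, -0.253,  0.202]), 0.58)]
[(array([ 0.54, -0.22,  0.2 ]), 0.6)]
```

View pics/d.png

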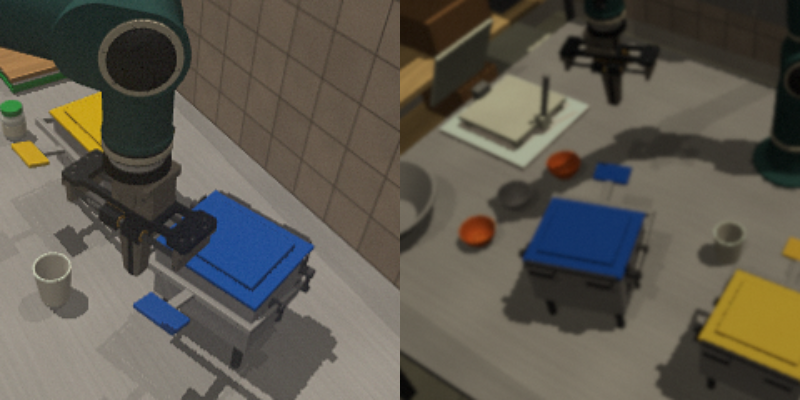

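The lid is shut, at (585,235) on the right. The paddle is back up at (612,173), the gripper is clear, and nothing else moved.

```bash
python3 -c "
from station import *
print(workorder.finish_job())"
```

```text
the job is handed in; nothing more can be done
None
```

I aired the blue-lid warmer: opened it through the lever to a light touch on its stop (about 13 N), held it open 2.4 s, eased it shut over about 9 s and moved clear; the job is handed in at about 27 s, no verdict returned.

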